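# Reset the blue air regulator in the service van

## Task

On the van's bench, turn the knob of the blue regulator fully anticlockwise (seen from above) to its stop, then turn it back clockwise four clicks, let go and leave it there. Leave the orange regulator's knob as it is.

Things in the scene. Friction and masses are not known exactly. Their poses are not given: they have to be found in the camera images.
- blue_unit: The blue regulator: aluminium block 90 x 90 x 50 mm bolted to the bench, brass fittings at two sides, a white gauge on its -x face. On top a black disc (radius 36, top 56 mm above the bench) carries click marks, and on it sits the blue knob. Origin: centre of its underside, on the bench, below the knob's axis. The stop's mark is red, at its -x side; the other marks are white.
- blue_grip (a point): Centre of the blue knob's bar grip, on its upright turning axis, 83 mm above the bench. The bar is 46 long, 14 thick, its foot 64 and its top 94 mm above the bench; below it is the knob's flange, radius 24 mm. The frame turns with the knob: x along the bar, y across it (grip the flat sides, across y), z up. White pointer line on the top of its -x half.
- blue_knob (a joint): Angle of the blue knob in rad: 0 at the anticlockwise stop (pointer at the red mark), grows clockwise seen from above, up to 3.14. A spring ball gives clicks 20 degrees (0.349 rad) apart, the stop being click 0, each with its mark on the disc. About 0.1 N m turns it; let go, it settles into the nearest click. It starts about one to three clicks from the stop.
- orange_pointer (a point): Outer end of the white pointer line on the orange knob's top, 94 mm above the bench. The orange regulator equals the blue one but for its knob's colour; the two may stand either way round. The frame turns with the orange knob, z up; its axis lies 22 mm from here along +x.

How it is judged:
By the outcome, as a careful person would: the job done as asked, in the order asked, and still so for the second after the job is handed in, with the robot touching nothing.
It also fails if it takes over 34 s, if anything falls off the work surface, if the arm or the gripper's body presses on something with over 40 N, if the wrist force passes 120 N, or if a joint passes its speed limit or range.

## Robot

A 7-joint arm with a two-finger parallel gripper is mounted at the origin on the work surface. World frame = base frame: x ahead of the robot, y to its left, z up, the work surface at z = 0. Lengths are in m, angles in rad, forces in N, time in s.
With the tool pointing down it reaches from about 0.35 to 0.9 m from the base axis. Payload 8.1 kg.
Tool frame: the origin (TCP) lies where the fingers leave the gripper's body, on its centre line; the fingertips stand 66 mm ahead of it and the grasp point (between the pads) lies 47 mm ahead of it (arm.tip_reach is the distance from the TCP to the fingertips, in m); z points along the fingers, y is the direction in which the jaws open and shut (so a half turn about z gives the same grasp; the last joint's range is limited). The gripper opens to 92 mm and grips with 3 to 60 N. Pads are 19 mm wide; open, the fingers measure 130 mm over their backs; the gripper's body (75 mm by 190 mm) begins 47 mm behind the grasp point.
Start: joints at [-1.284, 0.434, 0.025, 1.573, -0.012, 1.134, -0.075], TCP at [0.238, 0.578, 0.292] pointing down, gripper open.
Joint ranges: [-2.62, 2.62], [-0.44, 2.09], [-1.27, 1.32], [0.08, 2.57], [-1.32, 4.46], [0.12, 2], [-2.74, 2.74]. Speed limits (rad/s): [2.22, 2.22, 3.01, 3.01, 3.14, 3.14, 3.14].

## Interface

Orientations are given as a rotation vector (axis times angle).
In Python, from cell import arm gives the robot as it stands.
- The arm moves only by the tool carry_out, never from a script. Its argument "plan" is a list of rows, each a list of 5 numbers: the shift along the world's x, y, z in cm, then the turn about the world's z in rad, then the finger opening in cm, from 0 to 9.18. In form: [[tx, ty, tz, spin, fingers], ...]. A call has 1 to 20 rows; each row is the pose to reach, as a shift and turn from the pose measured when the call began; what a row does not reach only later rows make up. A row lasts 1/10 s, in which the tool goes at most 50 mm and 8.59 degrees, less where a joint would pass 70% of its speed; a pose out of reach is approached as far as the arm can. A call with a gripper value outside its range is refused whole. The fingers move at their own pace and stop on an object; "squeeze" is the grip in N (left out, the last holds). Time passes only in rows, so rows that repeat a pose let the fingers close. It gives the time, the measured TCP pose, the force and the opening at its end, in the units of the state.
- arm.observe(): the state, without advancing time (a new reading comes with each control period).
- arm.get_image(name): name is "scene" or "top" or "wrist"; returns (picture, depth): 400x640x3 uint8, red, green, blue; 400x640 float32, m along the optical axis (not along the pixel's ray), 0 where there is no reading.
- arm.get_calibration(name): a dict with "intrinsics" (3x3 intrinsics, pixels), "D" ([k1, k2, p1, p2, k3] as OpenCV has them; the pictures are not rectified), "rvec" (rotation vector, rad) and "tvec" (3), from world to camera coordinates, as OpenCV has them; the wrist camera has in their place "tool_from_camera" (4x4, takes a point from camera to tool coordinates, whose origin is the TCP and whose axes are the flange's). Camera axes: x right, y down, z forward; pixel columns grow to the right and rows downward; lengths in m; the calibration is good to about 2 mm. A picture is of the moment at which its call begins: read the wrist's pose just before it. get_calibration takes no time and is no camera call.
- arm.sign_off(): hands the job in, once; it reports no verdict.
The state is a dict: "clock": time; "joints": joint angles; "dq": joint speeds; "joint_efforts": joint torques, N m; "position": TCP position; "ee_rot": TCP orientation; "force": force on the tool from outside, world axes, zero at the start; "ft_torque": the same for the moment, N m; "width": opening from 0.0 (shut) to 1.0 (fully open).
Only numpy, scipy, OpenCV 4.12 (cv2) and the standard library are available. Lean on these libraries where they do the work, as an engineer would, in place of code of your own. Each camera call takes 0.05 s, during which the arm holds its last target. There are 200 camera calls.

## Working session

There is one attempt and no reset: what is moved stays moved. The work goes in short steps, Python scripts to look and compute and a tool call to move; the robot and the scene stay as the last step left them, time stands still between calls to the robot, and variables do not carry over. Pictures are saved under pics/ and viewed, about 8 in all and at most 12, crops included, and the job is handed in when it is done.

Besides the shell and the picture viewer there is one more tool, called after ">>>" as name(argument=value, ...) on one line, values as JSON. carry_out: Moves the arm, as the interface text tells. Its arguments: {"type":"object","properties":{"plan":{"type":"array"},"squeeze":{"type":"number"}},"required":["plan"]}

```bash
mkdir -p pics; ls
cat > h.py <<'E'
import numpy as np, cv2
from cell import arm
from scipy.spatial.transform import Rotation as R
def cam(name, st=None):
    c=arm.get_calibration(name); K=np.array(c["intrinsics"]); D=np.array(c["D"])
    if name=="wrist":
        T=np.eye(4); T[:3,:3]=R.from_rotvec(st["ee_rot"]).as_matrix(); T[:3,3]=st["position"]
        M=T@np.array(c["tool_from_camera"]); return K,D,M[:3,:3],M[:3,3]
    r=cv2.Rodrigues(np.array(c["rvec"]))[0]; return K,D,r.T,-r.T@np.array(c["tvec"]).ravel()
def toplane(C,px,z):
    K,D,Rw,o=C
    u=cv2.undistortPoints(np.array(px,float).reshape(-1,1,2),K,D).reshape(-1,2)
    d=np.c_[u,np.ones(len(u))]@Rw.T
    return o+d*((z-o[2])/d[:,2])[:,None]
def shot(name,fn):
    st=arm.observe(); im,dp=arm.get_image(name)
    cv2.imwrite("pics/"+fn,im[:,:,::-1]); return st,im,dp
E
python3 - <<'E'
from h import *
st=arm.observe(); print({k:np.round(v,3) for k,v in st.items()}, R.from_rotvec(st["ee_rot"]).as_matrix().round(3))
a,im,_=shot("top","top1.png"); b,im2,_=shot("scene","scene1.png")
cv2.imwrite("pics/both1.png",cv2.resize(np.vstack([im,im2]),None,fx=.75,fy=.75)[:,:,::-1])
C=cam("top")
hsv=cv2.cvtColor(im,cv2.COLOR_RGB2HSV)
for n,lo,hi in (("blue",(100,120,50),(125,255,255)),("orange",(8,150,100),(20,255,255)),("red",(0,150,80),(5,255,255))):
    m=cv2.inRange(hsv,lo,hi); k,l,s,c=cv2.connectedComponentsWithStats(m)
    for i in range(1,k):
        if s[i,4]>15: print(n,s[i],c[i].round(1),toplane(C,[c[i]],.08).round(4))
E
```

```text
pics
{'clock': np.float64(0.0), 'joints': array([-1.284,  0.435,  0.025,  1.574, -0.012,  1.134, -0.075]), 'dq': array([ 0.001,  0.   ,  0.001, -0.001,  0.001,  0.001,  0.001]), 'joint_efforts': array([-1.0000e-03, -6.6783e+01,  9.8400e-01, -3.1446e+01, -6.1000e-02,
        4.3000e-02,  0.0000e+00]), 'position': array([0.237, 0.578, 0.291]), 'ee_rot': array([-6.090e-01, -3.082e+00,  2.000e-03]), 'force': array([ 0.826, -0.831, -0.08 ]), 'ft_torque': array([-0.051,  0.004,  0.007]), 'width': np.float64(1.001)} [[-0.925  0.38  -0.   ]
 [ 0.38   0.925 -0.002]
 [-0.    -0.002 -1.   ]]
blue [ 291   62   47   53 1482] [313.9  88.2] [[0.7667 0.0357 0.08  ]]
blue [427 180  28  27 546] [440.7 192.6] [[ 0.5674 -0.2098  0.08  ]]
orange [121 113  12  10  21] [127.2 116.6] [[0.6871 0.3967 0.08  ]]
orange [139 145  11   9  17] [144.3 148.5] [[0.6228 0.351  0.08  ]]
orange [256 165  26  27 340] [271.9 180.5] [[0.5729 0.1021 0.08  ]]
orange [ 87 295  12  17  17] [ 92.5 303. ] [[0.3346 0.397  0.08  ]]
orange [111 328  16   6  17] [118.5 331.3] [[0.2914 0.3427 0.08  ]]
red [ 621   82   19  119 1154] [633.  121.5] [[ 0.7381 -0.6089  0.08  ]]
red [ 573   90   59  172 6500] [601.3 181.6] [[ 0.6068 -0.5225  0.08  ]]
red [268 192   4   6  20] [269.6 194.3] [[0.5464 0.1041 0.08  ]]
red [ 87 286  40  47 747] [106.7 309.1] [[0.3263 0.3697 0.08  ]]
```

View pics/both1.png

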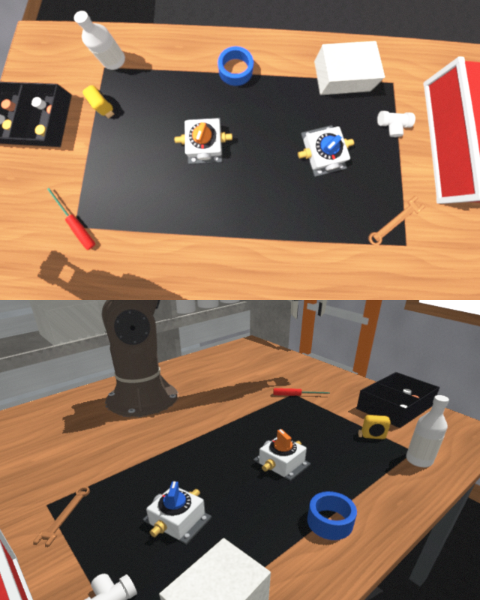

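The blue regulator is at about (0.567, -0.21), on the right in the top view, and the orange one is at (0.573, 0.10). The blue bar looks 20–60° clockwise of the −x side. I'll go above it and look with the wrist camera.

>>> carry_out(plan=[[33,-79,0,0,6],[33,-79,0,0,6],[33,-79,0,0,6],[33,-79,0,0,6],[33,-79,0,0,6],[33,-79,0,0,6],[33,-79,0,0,6],[33,-79,0,0,6],[33,-79,0,0,6],[33,-79,0,0,6],[33,-79,0,0,6],[33,-79,0,0,6],[33,-79,0,0,6],[33,-79,0,0,6],[33,-79,0,0,6],[33,-79,0,0,6],[33,-79,0,0,6],[33,-79,0,0,6],[33,-79,0,0,6],[33,-79,0,0,6]], squeeze=20)

```text
clock: 2.1
position: [0.5671, -0.211, 0.291]
ee_rot: [-0.607, -3.081, 0.001]
force: [-0.7, 1.0, 0.3]
width: 0.654
```

```bash
cat > look.py <<'E'
import sys; from h import *
st,im,_=shot("wrist",sys.argv[1]); C=cam("wrist",st)
print(st["clock"],st["position"].round(4),R.from_rotvec(st["ee_rot"]).as_matrix()[:,1].round(3),st["joints"].round(2),st["force"].round(1),st["width"])
hsv=cv2.cvtColor(im,cv2.COLOR_RGB2HSV)
def comps(n,lo,hi,z,amin):
    k,l,s,c=cv2.connectedComponentsWithStats(cv2.inRange(hsv,lo,hi))
    for i in range(1,k):
        if s[i,4]>amin:
            p=toplane(C,[c[i]],z)[0]; print(n,s[i],c[i].round(1),p.round(4))
comps("blue",(100,120,50),(125,255,255),.08,200)
comps("red",(0,150,80),(6,255,255),.056,15)
comps("red",(174,150,80),(180,255,255),.056,15)
comps("white",(0,0,170),(180,70,255),.094,15)
E
python3 look.py w1.png
```

```text
2.1 [ 0.5671 -0.211   0.291 ] [ 0.379  0.925 -0.001] [-0.05  0.42  0.46  1.65 -0.2   1.12  1.64] [-0.7  1.   0.3] 0.654154377015444
blue [ 298  170   45   50 1463] [319.  192.5] [ 0.5667 -0.2144  0.08  ]
blue [ 514  227  105   64 3105] [558.2 252.5] [0.7291 0.0018 0.08  ]
red [   0  193  116   96 5977] [ 43.8 239.7] [ 0.5043 -0.5353  0.056 ]
white [ 536   13  104  135 5802] [585.2  78.4] [0.5559 0.0416 0.094 ]
white [533  45  12  12  72] [537.9  51.2] [0.5185 0.0077 0.094 ]
white [545  46   7  10  49] [547.9  50.1] [0.5209 0.0156 0.094 ]
white [558 102   6   6  27] [560.5 104.6] [0.5698 0.0187 0.094 ]
white [538 108  13   8  40] [544.1 111.6] [0.5703 0.0044 0.094 ]
white [307 126  14   9  74] [312.  130.3] [ 0.5053 -0.196   0.094 ]
white [ 267  130  108  108 3708] [320.4 179.7] [ 0.5517 -0.2066  0.094 ]
white [270 159   8   7  38] [273.3 162.2] [ 0.5187 -0.2418  0.094 ]
white [319 159   3   8  22] [320.  162.8] [ 0.5362 -0.2007  0.094 ]
white [309 161   5   8  25] [310.7 164.6] [ 0.5344 -0.2096  0.094 ]
white [   0  178  125   99 2024] [ 64.2 213.5] [ 0.4868 -0.4572  0.094 ]
white [318 180  12  20 110] [323.8 189.4] [ 0.562  -0.2072  0.094 ]
white [ 225  241   40   48 1150] [242.2 266. ] [ 0.6073 -0.32    0.094 ]
white [ 380  241   41   48 1160] [402.  265.9] [ 0.6721 -0.1618  0.094 ]
white [ 542  245   98  112 5520] [589.6 306.1] [0.7972 0.0141 0.094 ]
white [   0  256  107  101 5756] [ 54.1 307.3] [ 0.574  -0.5351  0.094 ]
white [355 282  17   8  75] [364.4 286.1] [ 0.6803 -0.2075  0.094 ]
white [ 225  301  202   47 6751] [338.6 321.7] [ 0.713  -0.2506  0.094 ]
white [231 317  19  39 537] [239.4 333.5] [ 0.6845 -0.3626  0.094 ]
white [  87  392  316    8 1766] [266.4 396.3] [ 0.7821 -0.3744  0.094 ]
```

View pics/w1.png

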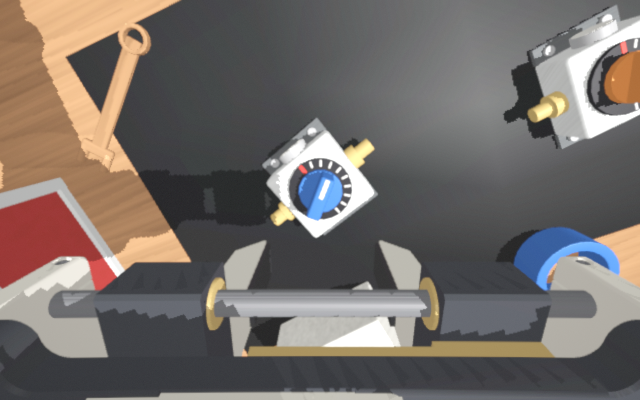

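The wrist view shows the blue knob at about (319, 192) px. The red stop mark is near (304, 170) and the white pointer aims up-right, near (327, 182). I'll measure the angles in the world frame.

```bash
cat > ang.py <<'E'
import sys; from h import *
def ang(im,st,c0,r=40):
    C=cam("wrist",st); hsv=cv2.cvtColor(im,cv2.COLOR_RGB2HSV); x0,y0=c0
    win=np.zeros(im.shape[:2],np.uint8); cv2.circle(win,(x0,y0),r,255,-1)
    red=(cv2.inRange(hsv,(0,110,70),(8,255,255))|cv2.inRange(hsv,(172,110,70),(180,255,255)))&win
    wht=cv2.inRange(hsv,(0,0,140),(180,90,255))&win
    blu=cv2.inRange(hsv,(100,100,40),(125,255,255))&win
    k,l,s,c=cv2.connectedComponentsWithStats(red); i=1+np.argmax(s[1:,4]); rp=toplane(C,[c[i]],.056)[0]
    bp=np.array(np.nonzero(blu)[::-1]).T; bc=toplane(C,[bp.mean(0)],.075)[0]
    k,l,s,c=cv2.connectedComponentsWithStats(wht); marks=[]
    print("red px",c0,"world",rp.round(4),"blue c",bc.round(4))
    for i in range(1,k):
        if 5<s[i,4]<400:
            p=toplane(C,[c[i]],.056)[0]; q=toplane(C,np.array(np.nonzero(l==i)[::-1]).T,.094)[:,:2]
            d=np.linalg.svd(q-q.mean(0))[2][0]
            print(s[i],c[i].round(1),"z56",p.round(4)[:2],"r",np.linalg.norm(p-rp).round(4),"z94",q.mean(0).round(4),"dir",np.degrees(np.arctan2(d[1],d[0])).round(1))
            if np.hypot(*(c[i]-c0))>20: marks.append(p[:2])
    return rp,bc,marks
st=arm.observe(); im,_=arm.get_image("wrist")
x,y=int(sys.argv[1]),int(sys.argv[2]); r=int(sys.argv[3]); ang(im,st,(x,y),r)
cv2.imwrite("pics/"+sys.argv[4],cv2.resize(im[max(0,y-r-8):y+r+8,x-r-8:x+r+8],None,fx=5,fy=5,interpolation=cv2.INTER_CUBIC)[:,:,::-1])
E
python3 ang.py 321 190 36 c1.png
```

```text
red px (321, 190) world [ 0.5417 -0.2239  0.056 ] blue c [ 0.568  -0.2149  0.075 ]
[318 180  12  20 123] [323.4 189.4] z56 [ 0.5716 -0.2108] r 0.0326 z94 [ 0.5621 -0.2071] dir -43.5
```

View pics/c1.png

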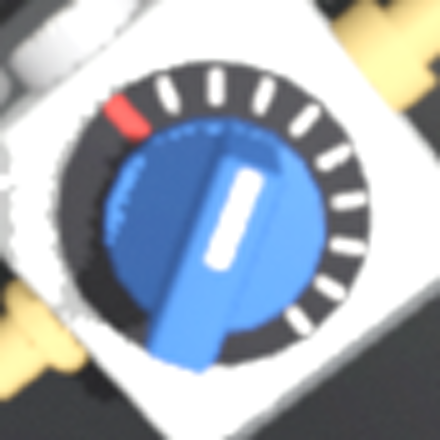

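The pointer sits at the third mark, so 3 clicks: its azimuth is about 137° and red is at about 198°. The axis is about (0.570, -0.2145). I'll align and descend partway, then check the position and the height of the white box beside it.

>>> carry_out(plan=[[0.3,-0.35,-4,-0.12,5],[0.3,-0.35,-7,-0.24,5],[0.3,-0.35,-9,-0.355,5],[0.3,-0.35,-9,-0.355,5],[0.3,-0.35,-9,-0.355,5]])

```text
clock: 2.7
position: [0.5705, -0.2128, 0.202]
ee_rot: [-1.132, -2.929, -0.0]
force: [0.3, 0.6, 0.2]
width: 0.548
```

Run:
```python
from h import *
st,im,_=shot("wrist","w2.png"); C=cam("wrist",st)
print(st["clock"],st["position"].round(4),np.degrees(np.arctan2(*R.from_rotvec(st["ee_rot"]).as_matrix()[[1,0],1])).round(1),st["joints"].round(2))
im2,d=arm.get_image("top"); K,D,Rw,o=cam("top")
g=np.stack(np.meshgrid(np.arange(640.),np.arange(400.)),-1).reshape(-1,1,2)
u=cv2.undistortPoints(g,K,D).reshape(-1,2); P=(np.c_[u,np.ones(len(u))]*d.reshape(-1,1))@Rw.T+o
m=(P[:,0]>.65)&(P[:,0]<.95)&(P[:,1]<-.1)&(P[:,1]>-.42)&(P[:,2]>.03)&(d.ravel()>0)
Q=P[m]; print("box lo/hi",np.percentile(Q,[2,50,98],axis=0).round(3))
```

```text
2.7 [ 0.5705 -0.2128  0.202 ] 47.7 [-0.08  0.53  0.51  1.75 -0.31  0.94  1.39]
box lo/hi [[ 0.742 -0.344  0.037]
 [ 0.795 -0.266  0.085]
 [ 0.855 -0.195  0.088]]
```

View pics/w2.png

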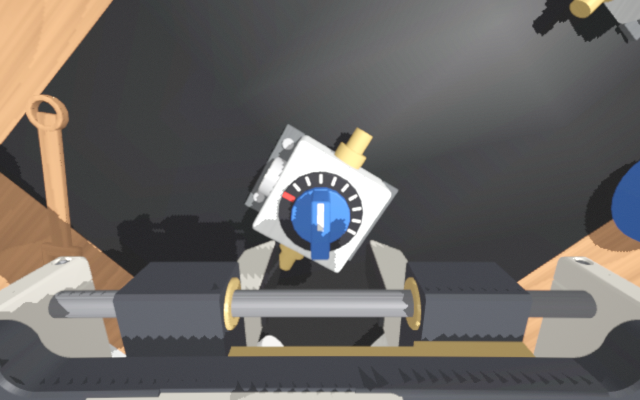

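The bar is vertical in the image at x≈320, so it's centred between the fingers and square to them. The box is only 88 mm tall, so it's clear. Descend and grip.

>>> carry_out(plan=[[0,-0.1,-3.5,0,5],[0,-0.1,-6,0,5],[0,-0.1,-6.8,0,5],[0,-0.1,-6.8,0,5],[0,-0.1,-6.8,0,0.5],[0,-0.1,-6.8,0,0.5],[0,-0.1,-6.8,0,0.5],[0,-0.1,-6.8,0,0.5],[0,-0.1,-6.8,0,0.5]], squeeze=25)

```text
clock: 3.7
position: [0.5711, -0.2147, 0.1354]
ee_rot: [1.134, 2.928, 0.0]
force: [-7.0, -6.7, 4.5]
width: 0.157
```

```bash
cat > s.py <<'E'
from h import *
st=arm.observe(); print(st["clock"],st["position"].round(4),np.degrees(np.arctan2(*R.from_rotvec(st["ee_rot"]).as_matrix()[[1,0],1])).round(2),st["joints"].round(2),"F",st["force"].round(1),"M",st["ft_torque"].round(2),"w_mm",(st["width"]*91.8).round(1))
E
python3 s.py
```

```text
Traceback (most recent call last):
  File "s.py", line 2, in <module>
    st=arm.observe(); print(st["clock"],st["position"].round(4),np.degrees(np.arctan2(*R.from_rotvec(st["ee_rot"]).as_matrix()[[1,0],1])).round(2),st["joints"].round(2),"F",st["force"].round(1),"M",st["ft_torque"].round(2),"w_mm",(st["width"]*91.8).round(1))
                                                                                                                                                                                                                                      ^^^^^^^^^^^^^^^^^^^^^^^^
AttributeError: 'float' object has no attribute 'round'
```

Gripped at 14.4 mm. Now turn anticlockwise, nearly to the stop.

>>> carry_out(plan=[[-0.1,-0.1,0,0.14,0.5],[-0.1,-0.1,0,0.28,0.5],[-0.1,-0.1,0,0.42,0.5],[-0.1,-0.1,0,0.56,0.5],[-0.1,-0.1,0,0.7,0.5],[-0.1,-0.1,0,0.84,0.5],[-0.1,-0.1,0,0.95,0.5],[-0.1,-0.1,0,0.95,0.5],[-0.1,-0.1,0,0.95,0.5]])

```text
clock: 4.6
position: [0.5706, -0.2154, 0.1354]
ee_rot: [-0.326, 3.122, 0.002]
force: [3.5, 1.4, -1.9]
width: 0.151
```

```bash
sed -i 's/(st\["width"\]\*91.8).round(1)/round(float(st["width"])*91.8,1)/' s.py; python3 s.py
```

```text
4.6 [ 0.5706 -0.2154  0.1354] 101.92 [ 0.14  0.58  0.2   1.79 -0.16  0.79  2.2 ] F [ 3.5  1.4 -1.9] M [ 0.37 -0.65  0.1 ] w_mm 13.9
```

>>> carry_out(plan=[[0,0,0,0.06,0.5],[0,0,0,0.12,0.5],[0,0,0,0.18,0.5],[0,0,0,0.18,0.5],[0,0,0,0.18,0.5]])

```text
clock: 5.1
position: [0.5704, -0.2155, 0.1354]
ee_rot: [-0.599, 3.082, 0.003]
force: [0.8, 0.0, 0.2]
width: 0.158
```

```bash
python3 s.py; python3 look.py w3.png >/dev/null; python3 s.py
```

```text
5.1 [ 0.5704 -0.2155  0.1354] 112.0 [ 0.17  0.58  0.15  1.79 -0.12  0.79  2.34] F [0.8 0.  0.2] M [ 0.19 -0.06 -0.64] w_mm 14.5
5.15 [ 0.5704 -0.2155  0.1354] 112.03 [ 0.17  0.58  0.15  1.79 -0.12  0.79  2.34] F [ 1.2  0.4 -0.5] M [ 0.17 -0.07 -0.59] w_mm 15.1
```

View pics/w3.png

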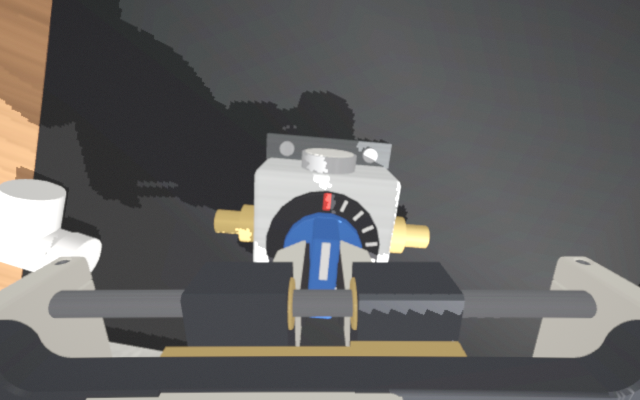

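Moment Mz rose to about -0.64 N m and the pointer is at the red mark (327, 202), so the knob is at its stop. Bar at the stop is at about 108°, so the target is a tool azimuth of about 28–29°.

>>> carry_out(plan=[[0,0,0,-0.14,0.5],[0,0,0,-0.28,0.5],[0,0,0,-0.42,0.5],[0,0,0,-0.56,0.5],[0,0,0,-0.7,0.5],[0,0,0,-0.84,0.5],[0,0,0,-0.98,0.5],[0,0,0,-1.12,0.5],[0,0,0,-1.26,0.5],[0,0,0,-1.38,0.5],[0,0,0,-1.45,0.5],[0,0,0,-1.45,0.5],[0,0,0,-1.45,0.5]])

```text
clock: 6.45
position: [0.5706, -0.2148, 0.1354]
ee_rot: [1.592, 2.706, 0.0]
force: [1.3, 3.6, 0.3]
width: 0.151
```

```bash
python3 s.py; python3 look.py w4.png >/dev/null
```

```text
6.45 [ 0.5706 -0.2148  0.1354] 29.07 [-0.1   0.63  0.56  1.81 -0.43  0.83  1.18] F [1.3 3.6 0.3] M [ 0.62 -0.23 -0.23] w_mm 13.9
```

View pics/w4.png

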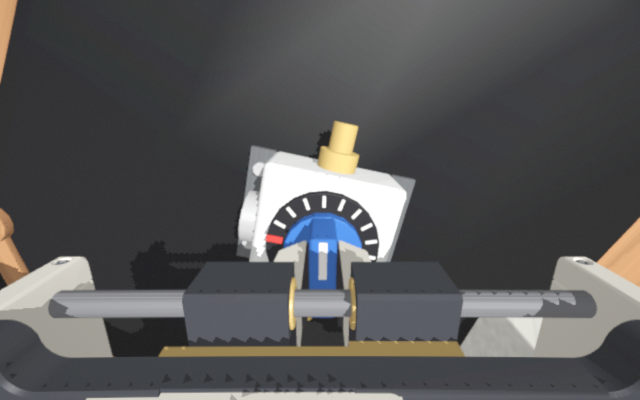

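From red at (275, 240) the marks are (280, 225), (291, 212), (306, 203) and (323, 201). The pointer aims at the fourth, so open and lift away.

>>> carry_out(plan=[[0,0,0,0,5],[0,0,0,0,5],[0,0,0,0,5],[0,0,0,0,5],[0,0,4,0,5],[0,0,8,0,5],[0,0,12,0,5],[-3,0,14,0,5],[-3,0,14,0,5],[-3,0,14,0,5]])

```text
clock: 7.5
position: [0.5405, -0.215, 0.2759]
ee_rot: [1.592, 2.705, 0.002]
force: [0.4, 0.7, -0.1]
width: 0.541
```

```bash
python3 s.py; python3 look.py w5.png | grep blue
python3 - <<'E'
from h import *
im=cv2.imread("pics/w5.png"); cv2.imwrite("pics/c5.png",cv2.resize(im[100:300,200:440],None,fx=3,fy=3,interpolation=cv2.INTER_CUBIC))
E
```

```text
7.5 [ 0.5405 -0.215   0.2759] 29.04 [-0.18  0.42  0.67  1.75 -0.29  1.07  1.09] F [ 0.4  0.7 -0.1] M [-0.08 -0.02 -0.02] w_mm 49.7
blue [ 585   45   55   96 3990] [615.9  96.8] [ 0.7242 -0.0098  0.08  ]
blue [ 324  181   46   53 1623] [346.2 205. ] [ 0.5669 -0.2121  0.08  ]
```

View pics/c5.png

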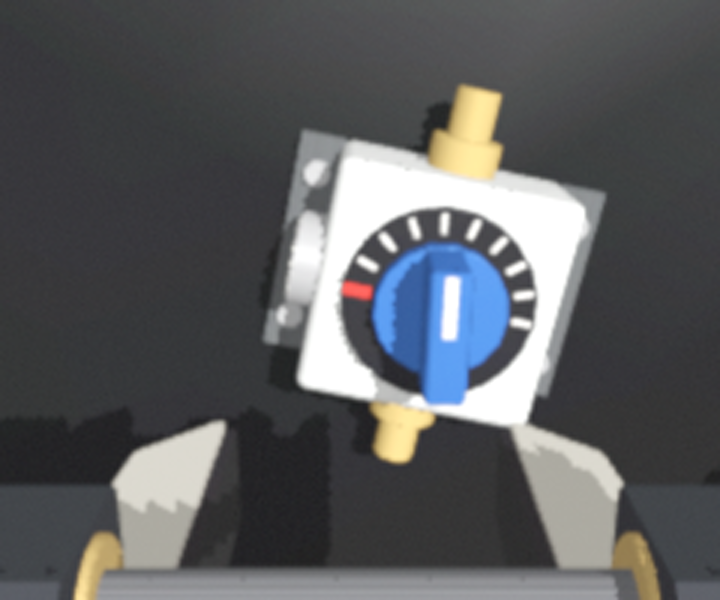

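Marks 1–4 are at (368, 264), (388, 242), (415, 227) and (445, 223). The pointer, at x≈448–452, points at mark 4. The knob is free and the gripper is clear.

```bash
python3 -c "
from cell import arm
print(arm.sign_off())"
```

```text
the job is handed in; nothing more can be done
None
```

The blue regulator's knob is set four clicks clockwise from its anticlockwise stop, and the job is handed in. The robot clock read 7.5 s at the last check, against the 34 s limit.

- **To the stop:** the knob started at click 3. I turned it anticlockwise until the moment about the vertical axis rose to about -0.64 N m, with the pointer at the red mark. The gripper had turned about 4° past the expected stop angle, and the bar slipped slightly in the pads.
- **Back four clicks:** I turned it clockwise about 83° with the gripper, about 80° of which was knob travel. Then I opened the fingers and lifted clear.
- **Last checks:** the final wrist picture shows the pointer on the fourth white mark after the red one. The gripper is about 14 cm above the grip height and touching nothing, with wrist forces below 1 N.
- **Orange regulator:** the arm never came near its knob. I did not take a separate closing picture of it.

No check failed or disagreed.

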